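# Pour the polished covers from the tip tray

## Task

Fold the tip tray's end gate down until it lies in line with the tray's floor, as a chute reaching over the felt-lined box. Then lift the tray by its bar handle and tip it steadily until all four polished covers have slid out over the gate into the box, and lower the tray gently back onto its rest with the gate left in line. Do not touch the covers with the fingers, and leave the box, the wax tin and the sanding block where they are.

Things in the scene. Friction and masses are not known exactly. Their poses are not given: they have to be found in the camera images.
- tip_stand: grey steel stand of the tip tray, screwed to the bench, footprint 196 x 200 mm. Origin: centre of its underside. Its own +y points to the handle end, -y to the gate and the box; x runs across the tray, along both hinge axes. The tray's floor is 147 mm above the worktop when the tray is down.
- tray (a joint): angle of the tray about its pivot, rad: 0 = down on its rest, level; it grows as the handle end is lifted, stop at 0.95. It turns freely and falls back if let go. The covers begin to slide between about 0.2 and 0.4; 0.5 to 0.9 empties it. Tray: sheet steel, inside 150 mm across, 200 mm long, walls 45 mm high, about 0.7 kg.
- gate (a joint): angle of the end gate about the tray's floor edge, rad: 0 = upright, closing the tray's end; it grows as the gate folds outward and down; 1.571 = in line with the tray's floor; it can go on to 2.4 (hanging). The hinge is stiff: the gate stays where it is left, and turns under about 2 N at its pull. The gate is 148 mm wide and 55 mm long, with a tab and pull at the middle of its free edge.
- gate_pull (a point): centre of the gate's finger pull, a rolled tube 32 mm long, 14 mm thick, along the hinge axis on a tab 26 mm wide, 31 mm beyond the gate's edge: 86 mm from gate_hinge along the gate and 6 mm to its outer side (towards the box when upright, underneath when in line). Pinched across its ends (32 mm, along the stand's x), the gate turns between the fingers. Axes turn with the gate.
- gate_hinge (a point): middle of the gate's hinge line, at the end of the tray's floor, 145 mm above the worktop when the tray is down; the hinge runs along the stand's x. Its axes turn with the gate.
- tray_handle (a point): middle of the tray's bar handle, a steel rod 12 mm thick with 92 mm straight length along the stand's x, 180 mm above the worktop when the tray is down, 32 mm clear of the tray's end wall. Its axes turn with the tray. It is 225 mm along and 35 mm above the pivot in the tray's own y and z.
- tray_pivot (a point): middle of the tray's pivot axis (along the stand's x), 145 mm above the worktop, 18.5 mm inside the gate hinge
- cover_box: open wooden box with grey felt floor, 212 (x) x 180 (y) x 46 mm high, walls 8 mm, felt 11 mm above its underside, standing loose under the gate end of the tray with its near wall just clear of the stand; origin: centre of its underside
- cover_1: polished sheet-metal instrument cover, a shallow domed channel 78 mm long, 26 mm wide and 15 mm high, about 22 g, lying open side down in the tray; origin: centre of its underside; its length lies 0.56 rad (anticlockwise from above) from its own x axis
- cover_2: polished sheet-metal instrument cover, a shallow domed channel 78 mm long, 26 mm wide and 15 mm high, about 22 g, lying open side down in the tray; origin: centre of its underside; its length lies 0.35 rad (anticlockwise from above) from its own x axis
- cover_3: polished sheet-metal instrument cover, a shallow domed channel 78 mm long, 26 mm wide and 15 mm high, about 22 g, lying open side down in the tray; origin: centre of its underside; its length lies 0.35 rad (anticlockwise from above) from its own x axis
- cover_4: polished sheet-metal instrument cover, a shallow domed channel 78 mm long, 26 mm wide and 15 mm high, about 22 g, lying open side down in the tray; origin: centre of its underside; its length lies 0.56 rad (anticlockwise from above) from its own x axis
- wax_tin: round tin, 67 mm across, 37 mm high, left of the work; leave alone; origin: centre of its underside
- sanding_block: pale rounded wooden sanding block, 72 x 84 x 34 mm, right of the work; leave alone; origin: centre of its underside
Not all that is in view belongs to the job. What is shaped like the cover_1 but yellow is not meant.

How it is judged:
By the outcome, as a careful person would: the job done as asked, in the order asked, and still so for the second after the job is handed in, with the robot touching nothing.
It also fails if it takes over 66 s, if anything falls off the work surface, if the arm or the gripper's body presses on something with over 40 N, if the wrist force passes 120 N, or if a joint passes its speed limit or range.

## Robot

A 7-joint arm with a two-finger parallel gripper is mounted at the origin on a cart in front of the work surface, level with it; the furniture and walls round the work are solid. World frame = base frame: x ahead of the robot, y to its left, z up, the work surface at z = 0. Lengths are in m, angles in degrees, forces in N, time in s.
With the tool pointing down it reaches from about 0.4 to 0.9 m from the base axis. Payload 5.5 kg.
Tool frame: the origin (TCP) lies at the very end of the fingers, on their centre line; the grasp point (between the pads) lies bot.grip_point_offset behind it (bot.grip_point_offset is the distance from the TCP to the grasp point, in m); z points along the fingers, y is the direction in which the jaws open and shut (so a half turn about z gives the same grasp; the last joint's range is limited). The gripper opens to 92 mm and grips with 3 to 60 N. Pads are 19 mm wide; open, the fingers measure 130 mm over their backs; the gripper's body (75 mm by 190 mm) begins 47 mm behind the grasp point.
Start: joints at [-50.753, 28.699, -24.465, 88.831, 12.651, 65.22, -12.049], TCP at [0.266, 0.593, 0.227] pointing down, gripper open.
Joint ranges: [-164.97, 164.97], [-17.58, 116.51], [-87.97, 89.64], [11.32, 138.91], [-80.73, 260.73], [10.89, 115.49], [-147.41, 147.41]. Speed limits (degrees/s): [147.25, 147.25, 180, 180, 180, 180, 180].

## Interface

Orientations are given as [roll, pitch, yaw] about the fixed x, y, z axes, in that order (R = Rz(yaw) Ry(pitch) Rx(roll)).
In Python, from plant import telemetry, eyes, workorder, boxes_of, regions_of, pinpoint, bot gives the robot as it stands. The module is installed in compiled form; this text tells all that it offers.
- The arm moves only by the shell command python3 -m jog 'ROWS' [FORCE]. ROWS is JSON, a list of rows, each an object of numbers: "x", "y", "z": the shift along the world's x, y, z in cm; "ax", "ay", "az": the turn, a rotation vector about the world's x, y, z in degrees; "claw": the gripper command: -1 is shut, 1 is fully open, values between are in proportion. In form: [{"x": .., "y": .., "z": .., "ax": .., "ay": .., "az": .., "claw": ..}, ...]. A call has 1 to 20 rows; each row shifts and turns the pose as measured when the row begins; what a row does not reach is not made up. A row lasts 1/8 s, in which the tool goes at most 62.5 mm and 10.7 degrees, less where a joint would pass 70% of its speed; a pose out of reach is approached as far as the arm can. A call with a gripper value outside its range is refused whole. The fingers move at their own pace and stop on an object; FORCE is the grip in N (left out, the last holds). Time passes only in rows, so rows that do not move let the fingers close. It gives the time, the measured TCP pose, the force and the opening at its end, in the units of the state.
- telemetry.read_state(): the state, without advancing time (a new reading comes with each control period).
- eyes.capture(name): name is "side" or "top" or "wrist"; returns the picture (480x640x3 uint8, blue, green, red); there is no depth.
- eyes.camera_params(name): a dict with "mtx" (3x3 intrinsics, pixels), "k1" (the pictures are not rectified: a ray, as slopes to the right and down, at radius r is drawn at 1 + k1 r^2 times it, then the intrinsics apply), "origin" and "orientation" of the camera in the world. Camera axes: x right, y up, looking along -z (the intrinsics and any distortion apply to the point x, -y, -z); pixel columns grow to the right and rows downward; lengths in m; the calibration is good to about 2 mm. A picture is of the moment at which its call begins: read the wrist's pose just before it. camera_params takes no time and is no camera call; for the wrist camera it gives the pose at the moment of the call.
- workorder.close_job(): hands the job in, once; it reports no verdict.
Trained networks look in the newest picture that a camera, given by its name, has taken for a name from the list of things; names that differ only in an ending like _2 or _b are one class to them, and where a whole thing is asked for, a point or a joint stands for the part that bears it (a point fixed in the world has none). Each returns a list of dicts, best first, with "conf" (0 to 1); they miss things now and then, are a little off and sometimes report something else, mostly with a low value. They report only what shows in the picture. A call takes as long as a camera call. They do not tell look-alikes from the thing itself.
- boxes_of(camera, name): "point" ([x, y, z] in m, in the coordinates of the camera as it stood for that picture, good to about 4 mm: the middle of the surface that is visible of it).
- regions_of(camera, name): "mask" (480x640 bool, what is visible of it).
- pinpoint(camera, name): "point" ([x, y, z] in m, in the coordinates of the camera as it stood for that picture, good to about 4 mm: a listed point, or the origin of a listed thing).
The state is a dict: "time_s": time; "joints": joint angles; "dq": joint speeds; "joint_torque": joint torques, N m; "tool_pos": TCP position; "tcp_rot": TCP orientation; "ft_force": force on the tool from outside, world axes, zero at the start; "ft_torque": the same for the moment, N m; "grip_width": finger opening in m.
Only numpy, scipy, OpenCV 4.12 (cv2) and the standard library are available. Lean on these libraries where they do the work, as an engineer would, in place of code of your own. Each camera call takes 0.05 s, during which the arm holds its last target.

## Working session

There is one attempt and no reset: what is moved stays moved. The work goes in short steps, Python scripts to look and compute and a shell command to move; the robot and the scene stay as the last step left them, time stands still between calls to the robot, and variables do not carry over. Pictures are saved under pics/ and viewed, and the job is handed in when it is done.

```bash
mkdir -p pics; cat > h.py <<'E'
import numpy as np,cv2
from scipy.spatial.transform import Rotation as R
from plant import telemetry, eyes, workorder, boxes_of, regions_of, pinpoint, bot
def rot(o):
    o=np.array(o,float)
    if o.shape==(3,3): return o
    if o.size==4: print('quat?',o); return R.from_quat(o).as_matrix()
    return R.from_euler('xyz',o,degrees=True).as_matrix()
def w(cam,p,P=None):
    P=P or eyes.camera_params(cam)
    return rot(P['orientation'])@np.array(p)+np.array(P['origin'])
def proj(cam,X,P=None):
    P=P or eyes.camera_params(cam)
    c=rot(P['orientation']).T@(np.array(X)-np.array(P['origin']))
    s=np.array([c[0],-c[1]])/-c[2]; s=s*(1+P['k1']*(s@s)); M=np.array(P['mtx'])
    return M[0,0]*s[0]+M[0,2],M[1,1]*s[1]+M[1,2]
def st():
    s=telemetry.read_state(); print(round(s['time_s'],2),np.round(s['tool_pos'],4),np.round(s['tcp_rot'],2),'F',np.round(s['ft_force'],1),'w',round(s['grip_width'],4),'q',np.round(s['joints'],1))
    return s
def pp(cam,n):
    for d in pinpoint(cam,n)[:4]: print(cam,n,round(d['conf'],2),np.round(w(cam,d['point']),4))
E
python3 - <<'E'
from h import *
st(); print(bot.grip_point_offset)
for c in('side','top'):
    cv2.imwrite(f'pics/{c}0.png',eyes.capture(c)); print(c,eyes.camera_params(c))
    for n in('tip_stand','gate_pull','gate_hinge','tray_handle','tray_pivot','cover_box'): pp(c,n)
st()
E
```

```text
0.0 [0.2659 0.5924 0.2257] [-179.89   -0.    155.84] F [-0.7  0.  -0.5] w 0.0916 q [-50.8  28.8 -24.5  88.9  12.7  65.2 -12.1]
0.0188
side {'mtx': array([[475.11159054,   0.        , 317.82299849],
       [  0.        , 475.11159054, 238.21327513],
       [  0.        ,   0.        ,   1.        ]]), 'k1': -0.06913494875660944, 'origin': array([-0.22925006, -0.89633563,  0.71381928]), 'orientation': array([ 64.57381761,  -0.1891029 , -41.88042842])}
side tip_stand 0.78 [0.5242 0.0805 0.0022]
side gate_pull 0.71 [ 0.5169 -0.0362  0.2359]
side gate_hinge 0.82 [ 0.5144 -0.0131  0.149 ]
side gate_hinge 0.43 [ 0.4274 -0.3461  0.0013]
side tray_handle 0.77 [0.5332 0.229  0.1853]
side tray_handle 0.36 [0.5603 0.0415 0.1518]
side tray_handle 0.31 [0.495  0.1426 0.1497]
side tray_pivot 0.66 [0.5188 0.0038 0.1477]
side cover_box 0.57 [ 0.5209 -0.1255 -0.0034]
top {'mtx': array([[457.6206217 ,   0.        , 317.6080883 ],
       [  0.        , 457.6206217 , 235.24259951],
       [  0.        ,   0.        ,   1.        ]]), 'k1': -0.02879359676898101, 'origin': array([ 0.46111473, -0.03235959,  1.1319964 ]), 'orientation': array([ 6.09791101e+00, -2.18336563e-02, -8.98799869e+01])}
top tip_stand 0.58 [0.5233 0.074  0.0013]
top tip_stand 0.48 [0.4955 0.1427 0.1463]
top gate_pull 0.7 [ 0.5137 -0.0381  0.2281]
top gate_pull 0.15 [0.5576 0.1302 0.1446]
top gate_hinge 0.66 [ 0.5178 -0.0189  0.147 ]
top gate_hinge 0.27 [ 0.5151 -0.0373  0.2302]
top tray_handle 0.83 [0.5309 0.2303 0.1793]
top tray_pivot 0.97 [0.5198 0.0027 0.1479]
top cover_box 0.91 [ 0.5203 -0.1275  0.0023]
0.7 [0.266  0.593  0.2267] [180.    -0.   155.83] F [-0.1 -1.  -0.2] w 0.0919 q [-50.8  28.7 -24.5  88.8  12.7  65.2 -12.1]
```

View pics/side0.png

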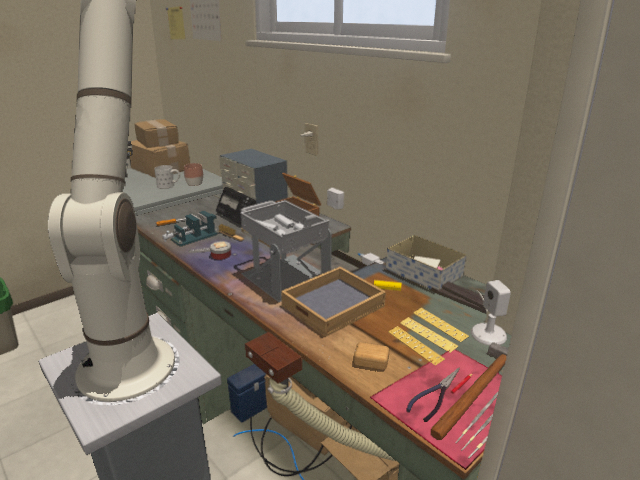

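View pics/top0.png

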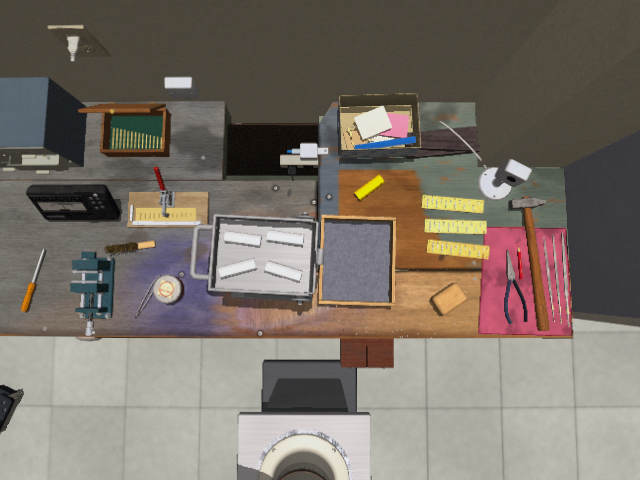

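The side view shows the stand at about (285,240) with the gate up and the box at (330,300). In the top view the covers are in the tray at (260,255), the handle at (203,252), the gate at (318,255) and the box at (357,260). The stand's yaw is about -3.7°. I'll move above the pull next.

```bash
python3 -m jog '[{"z":4,"x":2,"y":-2,"az":-5},{"z":4,"x":2,"y":-4,"az":-5},{"x":2,"y":-5,"az":-6},{"x":2,"y":-5,"az":-6},{"x":2,"y":-5,"az":-6},{"x":2,"y":-5,"az":-6},{"x":2,"y":-5,"az":-6},{"x":2,"y":-5,"az":-6},{"x":2,"y":-5,"az":-6},{"x":2,"y":-5,"az":-6},{"x":2,"y":-4,"az":-6},{"x":2,"y":-3,"az":-6}]'
python3 - <<'E'
from h import *
st()
E
```

```text
0.7 [0.266  0.593  0.2267] [180.    -0.   155.83] F [-0.1 -1.  -0.2] w 0.0919 q [-50.8  28.7 -24.5  88.8  12.7  65.2 -12.1]$[0]: bad value
```

```bash
python3 -m jog '[{"x":2,"y":-2,"z":4,"ax":0,"ay":0,"az":-5,"claw":1},{"x":2,"y":-4,"z":4,"ax":0,"ay":0,"az":-5,"claw":1},{"x":2,"y":-5,"z":0,"ax":0,"ay":0,"az":-6,"claw":1},{"x":2,"y":-5,"z":0,"ax":0,"ay":0,"az":-6,"claw":1},{"x":2,"y":-5,"z":0,"ax":0,"ay":0,"az":-6,"claw":1},{"x":2,"y":-5,"z":0,"ax":0,"ay":0,"az":-6,"claw":1},{"x":2,"y":-5,"z":0,"ax":0,"ay":0,"az":-6,"claw":1},{"x":2,"y":-5,"z":0,"ax":0,"ay":0,"az":-6,"claw":1}]'
python3 - <<'E'
from h import *
st()
E
```

```text
time_s: 1.7
tool_pos: [0.4262, 0.2264, 0.3101]
tcp_rot: [179.7, -0.3, 108.9]
ft_force: [1.1, -0.2, -0.3]
grip_width: 0.0918
1.7 [0.4262 0.2264 0.3101] [179.69  -0.28 108.89] F [ 1.1 -0.2 -0.3] w 0.0918 q [-23.1   5.2  -8.5 106.9   0.6  67.7 -12.8]
```

```bash
python3 -m jog '[{"x":1.5,"y":-5,"z":0.5,"ax":0,"ay":0,"az":-4,"claw":1},{"x":1.5,"y":-5,"z":0,"ax":0,"ay":0,"az":-4,"claw":1},{"x":1.5,"y":-5,"z":0,"ax":0,"ay":0,"az":-4,"claw":1},{"x":1.5,"y":-5,"z":0,"ax":0,"ay":0,"az":-4,"claw":1},{"x":1.5,"y":-4,"z":0,"ax":0,"ay":0,"az":-4,"claw":1},{"x":1.3,"y":-2,"z":0,"ax":0,"ay":0,"az":-2,"claw":1},{"x":0,"y":0,"z":0,"ax":0,"ay":0,"az":0,"claw":1}]'
python3 - <<'E'
from h import *
st()
P=eyes.camera_params('wrist'); print(P['origin'],P['orientation'])
cv2.imwrite('pics/wr1.png',eyes.capture('wrist'))
for n in('gate_pull','gate_hinge','tray_handle','tray_pivot','cover_box'): pp('wrist',n)
for n in('gate_pull','gate_hinge','tray_handle','tray_pivot'): pp('side',n)
E
```

```text
time_s: 2.58
tool_pos: [0.5172, -0.0459, 0.3176]
tcp_rot: [179.3, -0.3, 85.8]
ft_force: [0.2, 0.9, 0.1]
grip_width: 0.0919
2.58 [ 0.5172 -0.0459  0.3176] [179.34  -0.29  85.77] F [0.2 0.9 0.1] w 0.0919 q [ -4.7   8.3   7.8 102.4  -1.5  68.7  -0.7]
[0.51970354 0.02057935 0.47602789] [-14.38704506  -0.67575779  -4.1788692 ]
wrist gate_pull 0.7 [ 0.5179 -0.0366  0.2273]
wrist gate_hinge 0.73 [ 0.5136 -0.0152  0.1413]
wrist tray_handle 0.2 [0.5578 0.0416 0.1471]
wrist tray_pivot 0.83 [0.515  0.0031 0.1481]
wrist cover_box 0.62 [ 0.5161 -0.1242  0.0006]
side gate_pull 0.71 [ 0.5169 -0.0362  0.2359]
side gate_hinge 0.82 [ 0.5144 -0.0131  0.149 ]
side gate_hinge 0.43 [ 0.4274 -0.3461  0.0013]
side tray_handle 0.77 [0.5332 0.229  0.1853]
side tray_handle 0.36 [0.5603 0.0415 0.1518]
side tray_handle 0.31 [0.495  0.1426 0.1497]
side tray_pivot 0.66 [0.5188 0.0038 0.1477]
```

View pics/wr1.png

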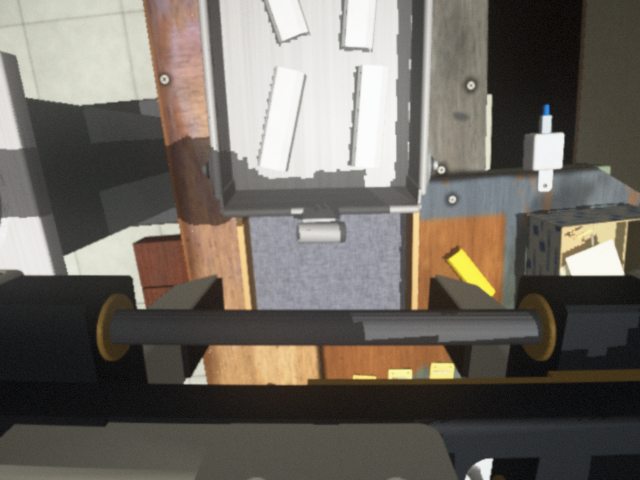

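The wrist view shows the pull at about (321,232), centred between the fingers at roughly 205 and 440. The gate leans slightly outward. I'll check these pixel positions against the calibration.

```bash
cat >> h.py <<'E'
def ray(cam,u,v,z,P=None):
    P=P or eyes.camera_params(cam)
    M=np.array(P['mtx'])
    D=np.array([P['k1'],0,0,0,0])
    s=np.array([(u-M[0,2])/M[0,0],(v-M[1,2])/M[1,1]])
    t=s.copy()
    for _ in range(20): t=s/(1+P['k1']*(t@t))
    d=rot(P['orientation'])@np.array([t[0],-t[1],-1]); o=np.array(P['origin'])
    return o+d*(z-o[2])/d[2]
E
python3 - <<'E'
from h import *
print('pull',ray('wrist',321,231.5,.232),ray('wrist',299,231.5,.235),ray('wrist',344,231.5,.235))
print('box near corners', ray('wrist',237,213,.046),ray('wrist',418,213,.046))
print(proj('wrist',[.515,-.016,.145]))
im=eyes.capture('top'); cv2.imwrite('pics/t1.png',cv2.resize(im[190:330,180:420],None,fx=3,fy=3,interpolation=cv2.INTER_CUBIC))
E
```

```text
pull [ 0.51455395 -0.0345753   0.232     ] [ 0.5003494  -0.03284177  0.235     ] [ 0.52952877 -0.03496467  0.235     ]
box near corners [ 0.41703832 -0.04902342  0.046     ] [ 0.62433999 -0.06396992  0.046     ]
(np.float64(319.9778204846794), np.float64(187.96786198328113))
```

```bash
python3 - <<'E'
from h import *
im=cv2.imread('pics/top0.png'); cv2.imwrite('pics/t0z.png',cv2.resize(im[190:320,180:420],None,fx=3.3,fy=3.3,interpolation=cv2.INTER_CUBIC))
im=cv2.imread('pics/side0.png'); cv2.imwrite('pics/s0z.png',cv2.resize(im[180:320,210:410],None,fx=4,fy=4,interpolation=cv2.INTER_CUBIC))
E
```

```text
(no output)
```

View pics/t0z.png

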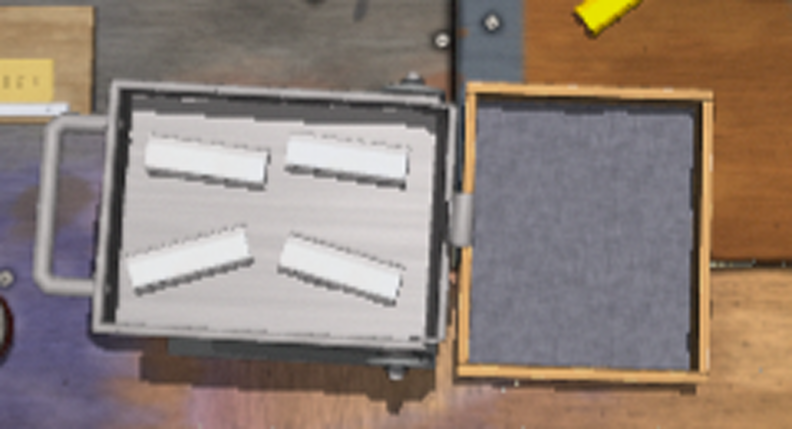

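View pics/s0z.png

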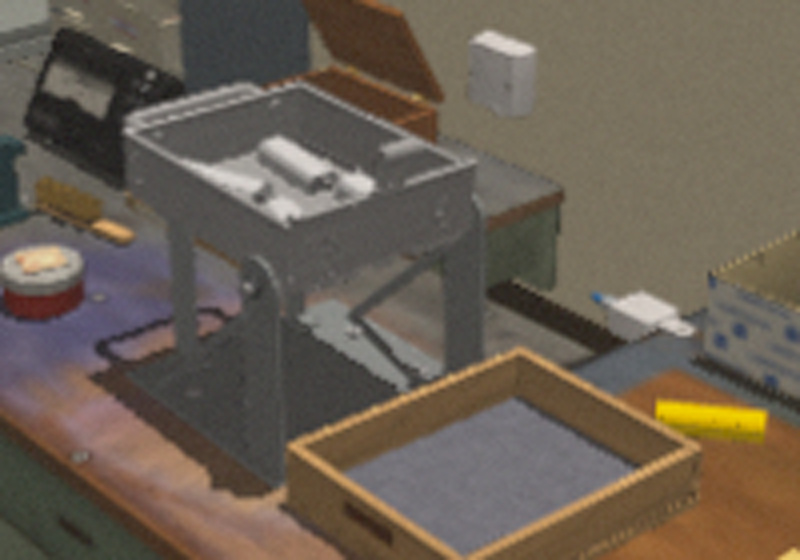

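```bash
python3 -m jog '[{"x":-0.1,"y":0.5,"z":-3.5,"ax":0.6,"ay":0,"az":0,"claw":1},{"x":-0.1,"y":0.5,"z":-3.5,"ax":0,"ay":0,"az":0,"claw":0.5},{"x":0,"y":0.1,"z":-3,"ax":0,"ay":0,"az":0,"claw":0},{"x":0,"y":0,"z":-0.5,"ax":0,"ay":0,"az":0,"claw":0}]' 10
python3 - <<'E'
from h import *
st()
P=eyes.camera_params('wrist')
cv2.imwrite('pics/wr2.png',eyes.capture('wrist'))
E
```

```text
time_s: 3.62
tool_pos: [0.5154, -0.033, 0.2118]
tcp_rot: [179.1, -0.9, 86.0]
ft_force: [1.0, 0.9, -0.3]
grip_width: 0.0663
3.62 [ 0.5154 -0.033   0.2118] [179.13  -0.93  85.96] F [ 1.   0.9 -0.3] w 0.0663 q [ -4.8  13.6   7.1 110.4  -3.1  55.2  -0.2]
```

View pics/wr2.png

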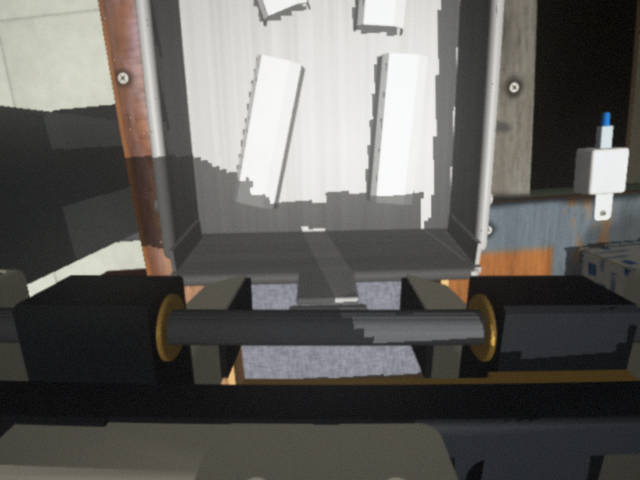

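The tab runs down at (325,270) between the fingers, centred, so I'll close.

```bash
python3 -m jog '[{"x":0,"y":-0.1,"z":0,"ax":0,"ay":0,"az":0,"claw":-0.2},{"x":0,"y":0,"z":0,"ax":0,"ay":0,"az":0,"claw":-1},{"x":0,"y":0,"z":0,"ax":0,"ay":0,"az":0,"claw":-1},{"x":0,"y":0,"z":0,"ax":0,"ay":0,"az":0,"claw":-1},{"x":0,"y":0,"z":0,"ax":0,"ay":0,"az":0,"claw":-1}]' 15
python3 - <<'E'
from h import *
st()
E
```

```text
time_s: 4.3
tool_pos: [0.5162, -0.0342, 0.2153]
tcp_rot: [179.0, -1.0, 85.9]
ft_force: [0.4, 0.4, -3.2]
grip_width: 0.0314
4.3 [ 0.5162 -0.0342  0.2153] [179.    -0.97  85.94] F [ 0.4  0.4 -3.2] w 0.0314 q [-4.700e+00  1.340e+01  7.100e+00  1.102e+02 -3.100e+00  5.550e+01
 -1.000e-01]
```

```bash
python3 -m jog '[{"x":-0.1,"y":-1.15,"z":-0.34,"ax":0,"ay":0,"az":0,"claw":-1},{"x":-0.1,"y":-1.1,"z":-0.5,"ax":0,"ay":0,"az":0,"claw":-1},{"x":-0.1,"y":-1.0,"z":-0.65,"ax":0,"ay":0,"az":0,"claw":-1},{"x":-0.1,"y":-0.9,"z":-0.8,"ax":0,"ay":0,"az":0,"claw":-1}]' 15
python3 - <<'E'
from h import *
st()
E
```

```text
time_s: 4.8
tool_pos: [0.514, -0.0769, 0.1927]
tcp_rot: [178.7, -1.1, 86.0]
ft_force: [0.8, 1.9, 0.8]
grip_width: 0.0316
4.8 [ 0.514  -0.0769  0.1927] [178.72  -1.07  86.04] F [0.8 1.9 0.8] w 0.0316 q [ -0.9  15.1   8.4 111.4  -4.2  52.5   5.8]
```

```bash
python3 -m jog '[{"x":-0.1,"y":-0.75,"z":-0.9,"ax":0,"ay":0,"az":0,"claw":-1},{"x":-0.1,"y":-0.6,"z":-1.0,"ax":0,"ay":0,"az":0,"claw":-1},{"x":0,"y":-0.5,"z":-1.1,"ax":0,"ay":0,"az":0,"claw":-1},{"x":0,"y":-0.35,"z":-1.15,"ax":0,"ay":0,"az":0,"claw":-1},{"x":0,"y":-0.15,"z":-1.2,"ax":0,"ay":0,"az":0,"claw":-1}]' 15
python3 - <<'E'
from h import *
st()
cv2.imwrite('pics/wr3.png',eyes.capture('wrist'))
s=eyes.capture('side');cv2.imwrite('pics/s3.png',cv2.resize(s[180:330,210:410],None,fx=4,fy=4,interpolation=cv2.INTER_CUBIC))
for n in('gate_pull','gate_hinge'): pp('side',n)
E
```

```text
time_s: 5.42
tool_pos: [0.5127, -0.1043, 0.1358]
tcp_rot: [178.6, -1.0, 85.9]
ft_force: [0.4, 1.2, 1.1]
grip_width: 0.0318
5.42 [ 0.5127 -0.1043  0.1358] [178.59  -0.99  85.91] F [0.4 1.2 1.1] w 0.0318 q [  2.   20.    8.7 113.7  -5.7  45.4  10.1]
side gate_pull 0.86 [ 0.5115 -0.1013  0.1552]
side gate_hinge 0.5 [ 0.5146 -0.013   0.1505]
```

View pics/s3.png

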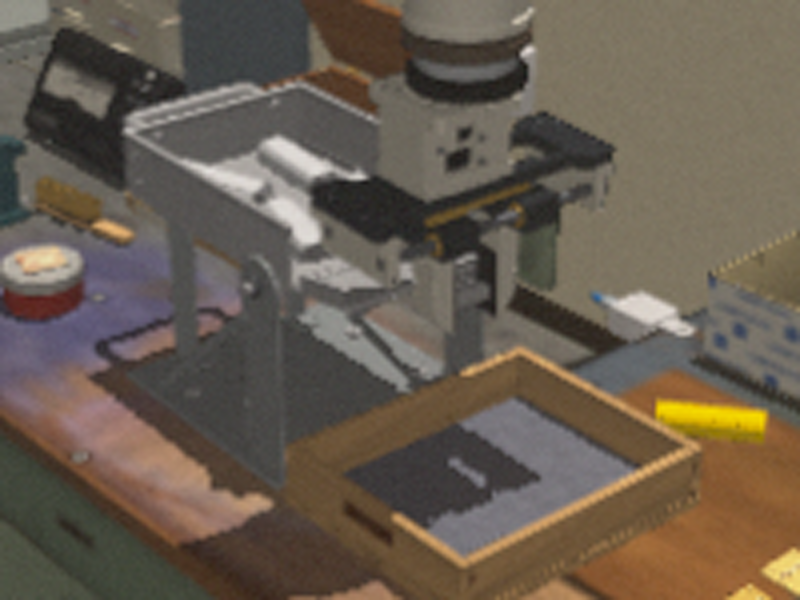

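```bash
python3 -m jog '[{"x":0,"y":0,"z":-0.7,"ax":0,"ay":0,"az":0,"claw":-1},{"x":0,"y":0.05,"z":-0.5,"ax":0,"ay":0,"az":0,"claw":-1},{"x":0,"y":0,"z":0,"ax":0,"ay":0,"az":0,"claw":-1}]' 15
python3 - <<'E'
from h import *
st()
eyes.capture('wrist')
s=eyes.capture('side')
for n in('gate_pull','gate_hinge'): pp('side',n); pp('wrist',n)
E
```

```text
time_s: 6.0
tool_pos: [0.5127, -0.1042, 0.1241]
tcp_rot: [178.6, -0.9, 85.9]
ft_force: [1.5, -0.9, -2.1]
grip_width: 0.0316
6.0 [ 0.5127 -0.1042  0.1241] [178.59  -0.93  85.91] F [ 1.5 -0.9 -2.1] w 0.0316 q [  2.1  21.    8.6 114.1  -6.   44.   10.2]
side gate_pull 0.59 [ 0.511  -0.1028  0.1466]
wrist gate_pull 0.66 [ 0.5131 -0.1006  0.1372]
side gate_hinge 0.63 [ 0.5155 -0.0148  0.1519]
wrist gate_hinge 0.89 [ 0.5172 -0.0182  0.1417]
```

```bash
python3 -m jog '[{"x":0,"y":0,"z":0,"ax":0,"ay":0,"az":0,"claw":0.3},{"x":0,"y":0,"z":0,"ax":0,"ay":0,"az":0,"claw":0.3},{"x":0,"y":0,"z":0,"ax":0,"ay":0,"az":0,"claw":0.3},{"x":0,"y":0,"z":3,"ax":0,"ay":0,"az":0,"claw":0.3},{"x":0,"y":0,"z":5,"ax":0,"ay":0,"az":0,"claw":0.3},{"x":-0.5,"y":-1,"z":5,"ax":0,"ay":0,"az":0,"claw":0.3},{"x":-3,"y":0,"z":5,"ax":0,"ay":0,"az":0,"claw":0.3},{"x":-5,"y":0,"z":1,"ax":0,"ay":0,"az":0,"claw":0.3}]' 15
python3 - <<'E'
from h import *
st()
im=eyes.capture('wrist');cv2.imwrite('pics/wr4.png',im)
s=eyes.capture('side');cv2.imwrite('pics/s4.png',cv2.resize(s[180:330,210:410],None,fx=4,fy=4,interpolation=cv2.INTER_CUBIC))
s=eyes.capture('top')
for n in('gate_pull','gate_hinge'): pp('side',n); pp('wrist',n); pp('top',n)
E
```

```text
time_s: 7.3
tool_pos: [0.4248, -0.1116, 0.3183]
tcp_rot: [178.9, -1.0, 86.1]
ft_force: [-0.9, -0.2, 1.0]
grip_width: 0.0596
7.3 [ 0.4248 -0.1116  0.3183] [178.93  -1.03  86.1 ] F [-0.9 -0.2  1. ] w 0.0596 q [  1.6  -1.   10.4 112.2  -1.1  67.9   8.6]
side gate_pull 0.66 [ 0.5097 -0.0996  0.145 ]
top gate_pull 0.6 [ 0.5112 -0.101   0.14  ]
side gate_hinge 0.67 [ 0.5187 -0.0123  0.1491]
wrist gate_hinge 0.9 [ 0.5153 -0.0171  0.1383]
wrist gate_hinge 0.58 [ 0.5106 -0.1055  0.1345]
top gate_hinge 0.66 [ 0.5183 -0.0175  0.1461]
```

View pics/s4.png

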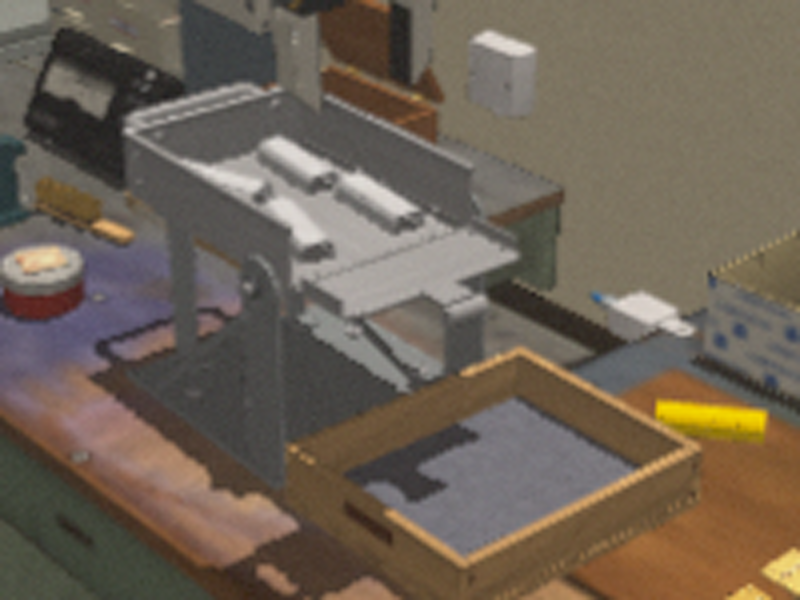

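View pics/wr4.png

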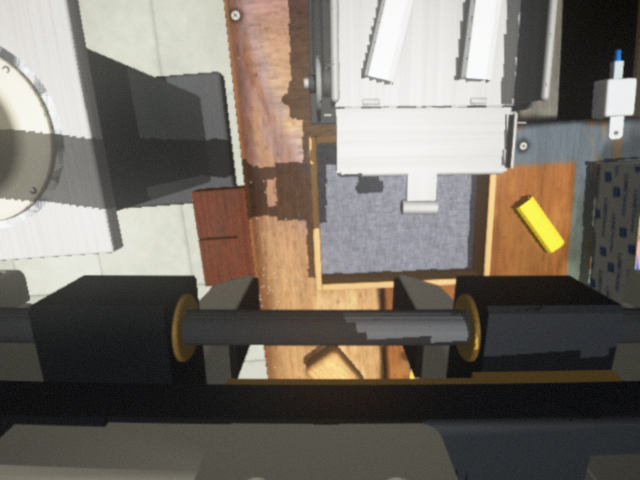

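The side view shows the gate lying coplanar with the tray floor, and all four covers are still in the tray. The networks put the pull 4–6 mm below the hinge, against a nominal 6. I'll go to the handle.

```bash
python3 -m jog '[{"x":1,"y":2,"z":0.5,"ax":0,"ay":0,"az":9,"claw":0.3},{"x":1,"y":4,"z":0.5,"ax":0.5,"ay":0,"az":9,"claw":0.3},{"x":1,"y":4,"z":0,"ax":0.5,"ay":0,"az":9,"claw":0},{"x":1,"y":4,"z":0,"ax":0,"ay":0,"az":9,"claw":0},{"x":1,"y":4,"z":0,"ax":0,"ay":0,"az":9,"claw":0},{"x":1,"y":4,"z":0,"ax":0,"ay":0,"az":9,"claw":0},{"x":1,"y":4,"z":0,"ax":0,"ay":0,"az":9,"claw":0},{"x":1,"y":4,"z":0,"ax":0,"ay":0,"az":9,"claw":0},{"x":1,"y":3,"z":0,"ax":0,"ay":0,"az":9,"claw":0},{"x":1,"y":1,"z":0,"ax":0,"ay":0,"az":8,"claw":0},{"x":0,"y":0,"z":0,"ax":0,"ay":0,"az":0,"claw":0}]' 
python3 - <<'E'
from h import *
st()
im=eyes.capture('wrist');cv2.imwrite('pics/wr5.png',im)
s=eyes.capture('top')
for n in('tray_handle','tray_pivot'): pp('wrist',n); pp('top',n)
E
```

```text
time_s: 9.12
tool_pos: [0.5275, 0.243, 0.3137]
tcp_rot: [179.6, -2.7, 178.0]
ft_force: [0.0, 0.4, 0.2]
grip_width: 0.0461
9.12 [0.5275 0.243  0.3137] [179.59  -2.7  177.95] F [0.  0.4 0.2] w 0.0461 q [-17.7  17.6 -11.   91.5   1.6  73.4  59.2]
wrist tray_handle 0.74 [0.5281 0.2262 0.1829]
top tray_handle 0.38 [ 0.5119 -0.1041  0.1394]
wrist tray_pivot 0.6 [ 5.156e-01 -5.000e-04  1.484e-01]
top tray_pivot 0.75 [0.5175 0.0037 0.143 ]
```

View pics/wr5.png

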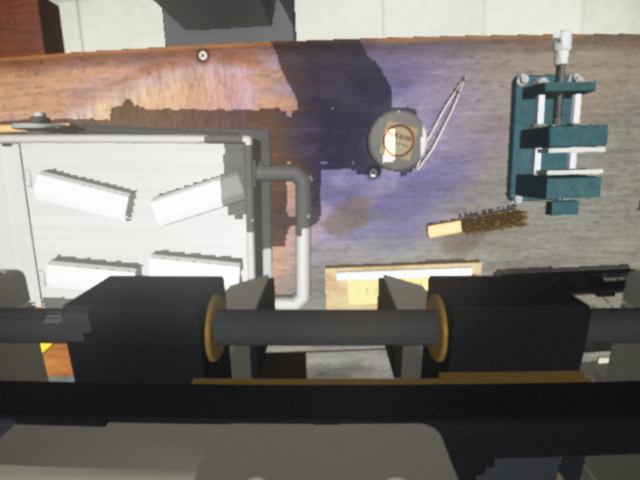

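```bash
python3 - <<'E'
from h import *
print(ray('wrist',303.5,195,.183),ray('wrist',302.5,285,.183), ray('wrist',303,240,.183),'wall',ray('wrist',258,250,.192),ray('wrist',246,250,.192),ray('wrist',262,160,.192))
P=eyes.camera_params('wrist');print(P['origin'],P['orientation'])
print('bar ends',ray('wrist',303,167,.183),ray('wrist',303,305,.183))
E
```

```text
[0.49294693 0.22538505 0.183     ] [0.56545813 0.22090028 0.183     ] [0.52827867 0.22320948 0.183     ] wall [0.53282788 0.18881523 0.192     ] [0.53246093 0.1795887  0.192     ] [0.46533045 0.19679577 0.192     ]
[0.46568432 0.24132948 0.476447  ] [-12.17608991  -0.43577285  87.8054307 ]
bar ends [0.47176346 0.22606449 0.183     ] [0.58267085 0.22041716 0.183     ]
```

```bash
python3 -m jog '[{"x":0.1,"y":-0.7,"z":-2,"ax":0,"ay":-2.5,"az":-1.5,"claw":-0.33},{"x":0.1,"y":-0.5,"z":-3,"ax":0,"ay":0,"az":0,"claw":-0.33},{"x":0,"y":-0.2,"z":-3,"ax":0,"ay":0,"az":0,"claw":-0.33},{"x":0,"y":0,"z":0,"ax":0,"ay":0,"az":0,"claw":-0.33}]' 
python3 - <<'E'
from h import *
st()
im=eyes.capture('wrist');cv2.imwrite('pics/wr6.png',im)
s=eyes.capture('side');cv2.imwrite('pics/s6.png',cv2.resize(s[150:300,190:390],None,fx=4,fy=4,interpolation=cv2.INTER_CUBIC))
for n in('tray_handle',): pp('wrist',n); pp('side',n)
E
```

```text
time_s: 9.93
tool_pos: [0.5299, 0.224, 0.2363]
tcp_rot: [179.4, 0.3, 175.8]
ft_force: [0.2, -0.7, 0.4]
grip_width: 0.0308
9.93 [0.5299 0.224  0.2363] [179.39   0.28 175.82] F [ 0.2 -0.7  0.4] w 0.0308 q [-17.2  18.7 -10.  100.2   3.2  60.9  57.5]
wrist tray_handle 0.74 [0.4927 0.0366 0.1478]
wrist tray_handle 0.71 [0.5349 0.2264 0.1822]
side tray_handle 0.64 [0.5318 0.2283 0.1846]
```

View pics/wr6.png

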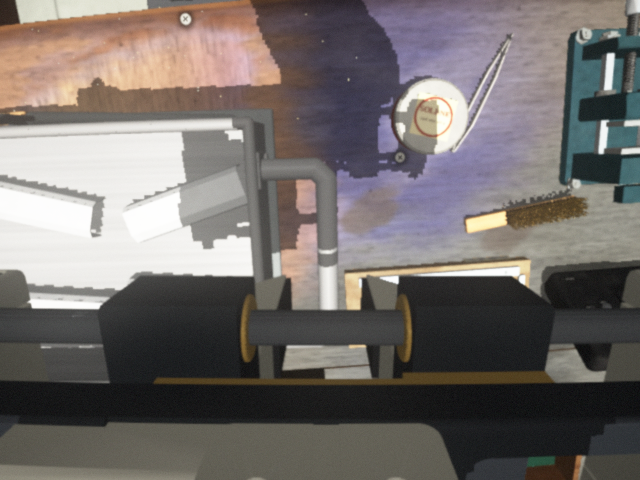

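View pics/s6.png

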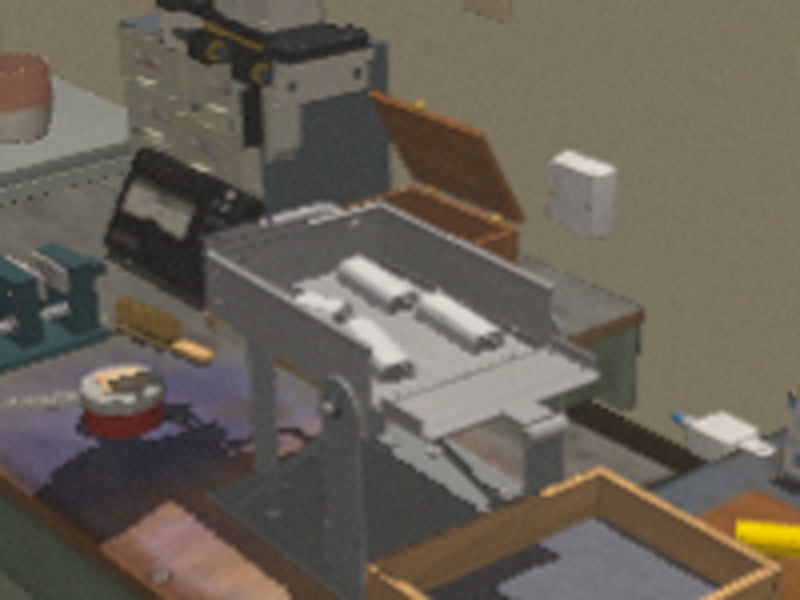

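The wrist view has the bar at u≈327, centred between the fingers at 290 and 368. I'll descend.

```bash
python3 -m jog '[{"x":0,"y":0.25,"z":-2.5,"ax":0.5,"ay":0,"az":0,"claw":-0.33},{"x":0,"y":0,"z":-2.5,"ax":0,"ay":0,"az":0,"claw":-0.33},{"x":0,"y":0,"z":-1.5,"ax":0,"ay":0,"az":0,"claw":-0.33},{"x":0,"y":0,"z":-0.8,"ax":0,"ay":0,"az":0,"claw":-0.33},{"x":0,"y":0,"z":0,"ax":0,"ay":0,"az":0,"claw":-0.33}]' 
python3 - <<'E'
from h import *
st()
E
```

```text
time_s: 10.75
tool_pos: [0.5368, 0.2313, 0.1717]
tcp_rot: [178.3, 1.2, 175.9]
ft_force: [-0.1, -0.2, -0.5]
grip_width: 0.031
10.75 [0.5368 0.2313 0.1717] [178.34   1.21 175.89] F [-0.1 -0.2 -0.5] w 0.031 q [-17.5  22.8  -9.9 103.6   3.8  52.1  57. ]
```

```bash
python3 -m jog '[{"x":-0.4,"y":-0.4,"z":0,"ax":-2,"ay":1,"az":0,"claw":-0.33},{"x":0,"y":0,"z":-0.8,"ax":0,"ay":0,"az":0,"claw":-0.33},{"x":0,"y":0,"z":0,"ax":0,"ay":0,"az":0,"claw":-0.33}]' 
python3 - <<'E'
from h import *
st()
im=eyes.capture('wrist');cv2.imwrite('pics/wr7.png',im)
E
```

```text
time_s: 11.12
tool_pos: [0.5343, 0.2278, 0.1653]
tcp_rot: [-179.7, 0.5, 175.9]
ft_force: [-0.2, 0.3, 0.2]
grip_width: 0.0306
11.12 [0.5343 0.2278 0.1653] [-179.68    0.54  175.9 ] F [-0.2  0.3  0.2] w 0.0306 q [-18.7  23.7  -9.3 103.1   5.4  53.3  55.4]
```

View pics/wr7.png

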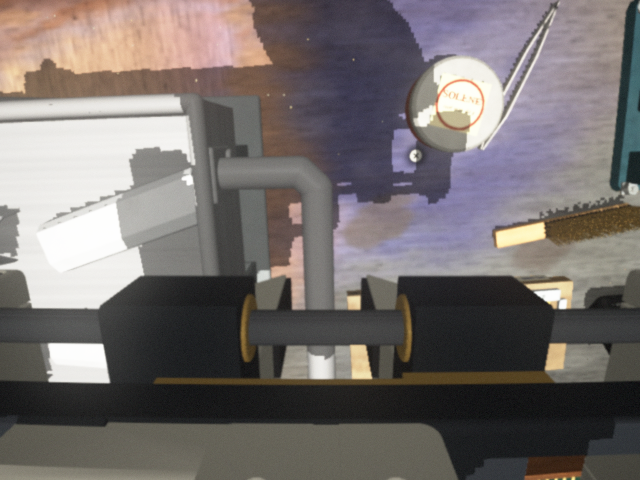

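The bar at u≈320 lies between the fingers, about 3 mm toward the tray. I'll centre on it and close.

```bash
python3 -m jog '[{"x":-0.1,"y":-0.25,"z":-0.3,"ax":0,"ay":0,"az":0,"claw":-0.33},{"x":0,"y":0,"z":0,"ax":0,"ay":0,"az":0,"claw":-1},{"x":0,"y":0,"z":0,"ax":0,"ay":0,"az":0,"claw":-1},{"x":0,"y":0,"z":0,"ax":0,"ay":0,"az":0,"claw":-1},{"x":0,"y":0,"z":0,"ax":0,"ay":0,"az":0,"claw":-1}]' 35
python3 - <<'E'
from h import *
st()
E
```

```text
time_s: 11.8
tool_pos: [0.5339, 0.2253, 0.163]
tcp_rot: [-179.8, 0.6, 175.9]
ft_force: [0.1, 0.2, -0.5]
grip_width: 0.0108
11.8 [0.5339 0.2253 0.163 ] [-179.77    0.64  175.89] F [ 0.1  0.2 -0.5] w 0.0108 q [-18.5  23.7  -9.3 103.5   5.4  52.8  55.7]
```

```bash
python3 -m jog '[{"x":0,"y":-0.09,"z":0.6,"ax":1.0,"ay":0,"az":0,"claw":-1},{"x":0,"y":-0.12,"z":0.78,"ax":1.4,"ay":0,"az":0,"claw":-1},{"x":-0.02,"y":-0.15,"z":0.77,"ax":1.4,"ay":0,"az":0,"claw":-1},{"x":-0.02,"y":-0.17,"z":0.77,"ax":1.4,"ay":0,"az":0,"claw":-1}]' 35
python3 - <<'E'
from h import *
st()
E
```

```text
time_s: 12.3
tool_pos: [0.5335, 0.2203, 0.193]
tcp_rot: [174.7, 0.2, 175.9]
ft_force: [2.2, 0.4, -5.3]
grip_width: 0.0107
12.3 [0.5335 0.2203 0.193 ] [174.68   0.23 175.89] F [ 2.2  0.4 -5.3] w 0.0107 q [-13.1  20.5 -11.2 104.2  -0.9  53.1  62.9]
```

```bash
python3 -m jog '[{"x":-0.02,"y":-0.2,"z":0.76,"ax":1.4,"ay":0,"az":0,"claw":-1},{"x":-0.02,"y":-0.23,"z":0.75,"ax":1.4,"ay":0,"az":0,"claw":-1},{"x":-0.02,"y":-0.25,"z":0.74,"ax":1.4,"ay":0,"az":0,"claw":-1},{"x":-0.02,"y":-0.28,"z":0.73,"ax":1.4,"ay":0,"az":0,"claw":-1},{"x":-0.02,"y":-0.3,"z":0.72,"ax":1.4,"ay":0,"az":0,"claw":-1},{"x":-0.02,"y":-0.33,"z":0.7,"ax":1.4,"ay":0,"az":0,"claw":-1}]' 35
python3 - <<'E'
from h import *
s=st()
p=np.array(s['tool_pos']);z=rot(s['tcp_rot'])[:,2];g=p-z*.0188;print(g,np.degrees(np.arctan2(g[2]-.145,g[1]-.0006))-9.3,np.hypot(g[2]-.145,g[1]-.0006))
E
```

```text
time_s: 13.05
tool_pos: [0.5325, 0.2028, 0.2411]
tcp_rot: [165.7, -0.3, 175.9]
ft_force: [2.5, 1.0, -4.1]
grip_width: 0.0107
13.05 [0.5325 0.2028 0.2411] [165.67  -0.3  175.85] F [ 2.5  1.  -4.1] w 0.0107 q [ -3.8  16.  -13.2 104.9 -12.1  55.3  75.9]
[0.5322341  0.19815685 0.25931167] 20.754819423710604 0.2282451929577845
```

```bash
python3 -m jog '[{"x":-0.02,"y":-0.36,"z":0.69,"ax":1.4,"ay":0,"az":0,"claw":-1},{"x":-0.02,"y":-0.38,"z":0.68,"ax":1.4,"ay":0,"az":0,"claw":-1},{"x":-0.02,"y":-0.41,"z":0.66,"ax":1.4,"ay":0,"az":0,"claw":-1},{"x":-0.02,"y":-0.43,"z":0.65,"ax":1.4,"ay":0,"az":0,"claw":-1},{"x":-0.02,"y":-0.45,"z":0.63,"ax":1.4,"ay":0,"az":0,"claw":-1}]' 35
python3 - <<'E'
from h import *
s=st()
p=np.array(s['tool_pos']);z=rot(s['tcp_rot'])[:,2];g=p-z*.0188;print(g,np.degrees(np.arctan2(g[2]-.145,g[1]-.0006))-9.3,np.hypot(g[2]-.145,g[1]-.0006))
s=eyes.capture('side');cv2.imwrite('pics/s8.png',cv2.resize(s[130:330,190:410],None,fx=3.5,fy=3,interpolation=cv2.INTER_CUBIC))
E
```

```text
time_s: 13.68
tool_pos: [0.5313, 0.1802, 0.2773]
tcp_rot: [158.2, -0.7, 175.9]
ft_force: [2.2, 0.1, -5.1]
grip_width: 0.0111
13.68 [0.5313 0.1802 0.2773] [158.25  -0.69 175.9 ] F [ 2.2  0.1 -5.1] w 0.0111 q [  3.7  13.5 -13.4 105.1 -21.4  59.   87.1]
[0.53096596 0.1731993  0.29480513] 31.65588587078521 0.22854342428919308
```

View pics/s8.png

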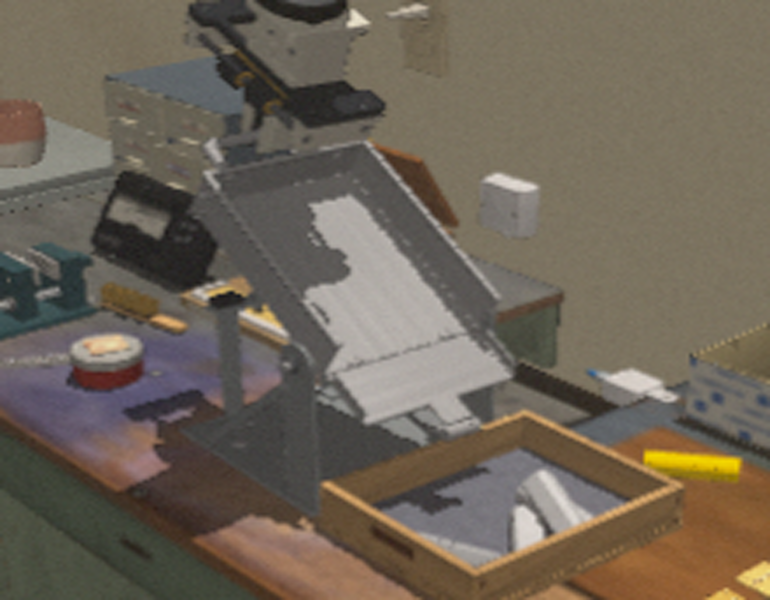

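The side view shows the tray floor and gate bare, with at least three covers in the box around (530,510). I'll count them from the top.

```bash
python3 - <<'E'
from h import *
s=eyes.capture('top');cv2.imwrite('pics/t8.png',cv2.resize(s[180:330,180:420],None,fx=3.3,fy=3.3,interpolation=cv2.INTER_CUBIC))
for n in ('cover_1','cover_box'): pp('top',n)
s=eyes.capture('side')
pp('side','cover_box')
E
```

```text
top cover_1 0.79 [ 0.538  -0.1728  0.0262]
top cover_1 0.78 [ 0.4429 -0.1602  0.0272]
top cover_1 0.63 [ 0.5535 -0.1492  0.0139]
top cover_1 0.56 [ 0.5029 -0.1726  0.0094]
top cover_box 0.97 [ 0.5196 -0.1271  0.0012]
side cover_box 0.6 [ 0.5199 -0.1242 -0.0016]
side cover_box 0.22 [ 4.254e-01 -3.453e-01  4.000e-04]
```

View pics/t8.png

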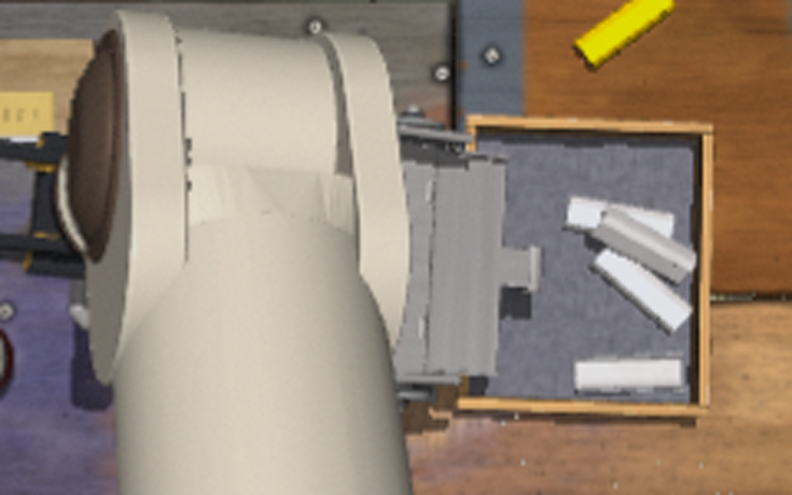

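All four covers lie in the box at (620,215), (645,245), (640,290) and (628,375), and the box hasn't moved. I'll lower the tray along the same arc.

```bash
python3 -m jog '[{"x":0.02,"y":0.45,"z":-0.63,"ax":-1.4,"ay":0,"az":0,"claw":-1},{"x":0.02,"y":0.43,"z":-0.65,"ax":-1.4,"ay":0,"az":0,"claw":-1},{"x":0.02,"y":0.41,"z":-0.66,"ax":-1.4,"ay":0,"az":0,"claw":-1},{"x":0.02,"y":0.38,"z":-0.68,"ax":-1.4,"ay":0,"az":0,"claw":-1},{"x":0.02,"y":0.36,"z":-0.69,"ax":-1.4,"ay":0,"az":0,"claw":-1},{"x":0.02,"y":0.33,"z":-0.7,"ax":-1.4,"ay":0,"az":0,"claw":-1},{"x":0.02,"y":0.3,"z":-0.72,"ax":-1.4,"ay":0,"az":0,"claw":-1},{"x":0.02,"y":0.28,"z":-0.73,"ax":-1.4,"ay":0,"az":0,"claw":-1},{"x":0.02,"y":0.25,"z":-0.74,"ax":-1.4,"ay":0,"az":0,"claw":-1}]' 35
python3 - <<'E'
from h import *
s=st()
p=np.array(s['tool_pos']);z=rot(s['tcp_rot'])[:,2];g=p-z*.0188;print(g,np.degrees(np.arctan2(g[2]-.145,g[1]-.0006))-9.3,np.hypot(g[2]-.145,g[1]-.0006))
E
```

```text
time_s: 15.1
tool_pos: [0.5332, 0.216, 0.2089]
tcp_rot: [172.1, 0.5, 176.3]
ft_force: [1.5, -0.5, -3.5]
grip_width: 0.0106
15.1 [0.5332 0.216  0.2089] [172.11   0.46 176.3 ] F [ 1.5 -0.5 -3.5] w 0.0106 q [-10.1  18.8 -12.4 104.6  -3.7  53.3  66.7]
[0.53293314 0.21341325 0.22748166] 11.885218131460768 0.2282382616453491
```

```bash
python3 -m jog '[{"x":0.02,"y":0.17,"z":-0.6,"ax":-1,"ay":0,"az":0,"claw":-1},{"x":0.02,"y":0.15,"z":-0.6,"ax":-1,"ay":0,"az":0,"claw":-1},{"x":0.02,"y":0.13,"z":-0.6,"ax":-1,"ay":0,"az":0,"claw":-1},{"x":0,"y":0.12,"z":-0.6,"ax":-1,"ay":0,"az":0,"claw":-1},{"x":0,"y":0.1,"z":-0.6,"ax":-1,"ay":0,"az":0,"claw":-1},{"x":0,"y":0.07,"z":-0.4,"ax":-0.8,"ay":0,"az":0,"claw":-1},{"x":0,"y":0.05,"z":-0.3,"ax":-0.5,"ay":0,"az":0,"claw":-1},{"x":0,"y":0.03,"z":-0.2,"ax":-0.5,"ay":0,"az":0,"claw":-1}]' 35
python3 - <<'E'
from h import *
s=st()
p=np.array(s['tool_pos']);z=rot(s['tcp_rot'])[:,2];g=p-z*.0188;print(g,np.degrees(np.arctan2(g[2]-.145,g[1]-.0006))-9.3,np.hypot(g[2]-.145,g[1]-.0006))
E
```

```text
time_s: 16.1
tool_pos: [0.5338, 0.2253, 0.1664]
tcp_rot: [179.4, 0.9, 176.5]
ft_force: [2.3, -0.5, -2.9]
grip_width: 0.0104
16.1 [0.5338 0.2253 0.1664] [179.45   0.92 176.49] F [ 2.3 -0.5 -2.9] w 0.0104 q [-17.5  23.1 -10.1 103.9   5.   52.3  56.8]
[0.5334702  0.22510847 0.1852366 ] 0.8607275239501213 0.22808559493002128
```

```bash
python3 -m jog '[{"x":0,"y":0,"z":-0.15,"ax":0,"ay":0,"az":0,"claw":-1},{"x":0,"y":0,"z":-0.12,"ax":0,"ay":0,"az":0,"claw":-1},{"x":0,"y":0,"z":-0.1,"ax":0,"ay":0,"az":0,"claw":-1},{"x":0,"y":0,"z":0,"ax":0,"ay":0,"az":0,"claw":-1}]' 35
python3 - <<'E'
from h import *
s=st()
E
```

```text
time_s: 16.6
tool_pos: [0.5339, 0.2256, 0.1645]
tcp_rot: [179.4, 1.0, 176.5]
ft_force: [0.9, 0.2, -3.9]
grip_width: 0.0106
16.6 [0.5339 0.2256 0.1645] [179.4    0.96 176.47] F [ 0.9  0.2 -3.9] w 0.0106 q [-17.5  23.3 -10.1 104.    5.   52.   56.7]
```

Force is still -3.9 N, so the tray's weight is still on the gripper. It has about 1.5 mm to go.

```bash
python3 -m jog '[{"x":0,"y":0,"z":-0.12,"ax":0,"ay":0,"az":0,"claw":-1},{"x":0,"y":0,"z":-0.12,"ax":0,"ay":0,"az":0,"claw":-1},{"x":0,"y":0,"z":-0.1,"ax":0,"ay":0,"az":0,"claw":-1},{"x":0,"y":0,"z":0,"ax":0,"ay":0,"az":0,"claw":-1}]' 35
python3 - <<'E'
from h import *
s=st()
E
```

```text
time_s: 17.1
tool_pos: [0.5339, 0.2256, 0.1644]
tcp_rot: [179.4, 1.0, 176.5]
ft_force: [1.2, -0.7, -3.6]
grip_width: 0.0109
17.1 [0.5339 0.2256 0.1644] [179.38   1.03 176.46] F [ 1.2 -0.7 -3.6] w 0.0109 q [-17.5  23.2 -10.1 104.    5.   51.9  56.7]
```

```bash
python3 -m jog '[{"x":0,"y":0,"z":-0.25,"ax":0,"ay":0,"az":0,"claw":-1},{"x":0,"y":0,"z":-0.25,"ax":0,"ay":0,"az":0,"claw":-1}]' 35
python3 - <<'E'
from h import *
s=st()
E
```

```text
time_s: 17.35
tool_pos: [0.534, 0.2256, 0.1641]
tcp_rot: [179.4, 1.1, 176.4]
ft_force: [-8.8, -4.4, 21.6]
grip_width: 0.0111
17.35 [0.534  0.2256 0.1641] [179.39   1.09 176.44] F [-8.8 -4.4 21.6] w 0.0111 q [-17.5  23.2 -10.1 104.1   5.1  51.9  56.6]
```

The tray is seated, with firm upward reaction. I'll ease off and open the gripper.

```bash
python3 -m jog '[{"x":0,"y":0,"z":0,"ax":0,"ay":0,"az":0,"claw":-1},{"x":0,"y":0,"z":0,"ax":0,"ay":0,"az":0,"claw":-0.4},{"x":0,"y":0,"z":0,"ax":0,"ay":0,"az":0,"claw":-0.4},{"x":0,"y":0,"z":0,"ax":0,"ay":0,"az":0,"claw":-0.4},{"x":0,"y":0,"z":0,"ax":0,"ay":0,"az":0,"claw":-0.4}]' 10
python3 - <<'E'
from h import *
s=st()
E
```

```text
time_s: 17.98
tool_pos: [0.534, 0.226, 0.1634]
tcp_rot: [179.3, 1.1, 176.4]
ft_force: [-0.6, 0.2, -0.1]
grip_width: 0.0278
17.98 [0.534  0.226  0.1634] [179.34   1.07 176.41] F [-0.6  0.2 -0.1] w 0.0278 q [-17.5  23.3 -10.1 104.1   5.   51.8  56.6]
```

```bash
python3 -m jog '[{"x":0,"y":0,"z":1,"ax":0,"ay":0,"az":0,"claw":-0.4},{"x":0,"y":0,"z":2,"ax":0,"ay":0,"az":0,"claw":-0.4},{"x":0,"y":0,"z":4,"ax":0,"ay":0,"az":0,"claw":-0.4},{"x":0,"y":2,"z":5,"ax":0,"ay":0,"az":0,"claw":-0.4},{"x":-1,"y":5,"z":3,"ax":0,"ay":0,"az":0,"claw":-0.4},{"x":-3,"y":5,"z":0,"ax":0,"ay":0,"az":0,"claw":-0.4},{"x":-4,"y":5,"z":0,"ax":0,"ay":0,"az":0,"claw":-0.4},{"x":-4,"y":5,"z":0,"ax":0,"ay":0,"az":0,"claw":-0.4},{"x":-4,"y":5,"z":0,"ax":0,"ay":0,"az":0,"claw":-0.4},{"x":0,"y":0,"z":0,"ax":0,"ay":0,"az":0,"claw":-0.4},{"x":0,"y":0,"z":0,"ax":0,"ay":0,"az":0,"claw":-0.4}]'
python3 - <<'E'
from h import *
s=st()
s=eyes.capture('side');cv2.imwrite('pics/s9.png',cv2.resize(s[150:330,190:410],None,fx=3.5,fy=3.3,interpolation=cv2.INTER_CUBIC))
t=eyes.capture('top');cv2.imwrite('pics/t9.png',cv2.resize(t[180:330,120:480],None,fx=2.2,fy=2.2,interpolation=cv2.INTER_CUBIC))
for n in('gate_pull','gate_hinge','tray_handle','cover_box','wax_tin','sanding_block','cover_1'): pp('side',n); pp('top',n)
E
```

```text
time_s: 19.35
tool_pos: [0.3727, 0.4961, 0.327]
tcp_rot: [178.9, 1.4, 176.1]
ft_force: [0.1, -0.9, -0.8]
grip_width: 0.0279
19.35 [0.3727 0.4961 0.327 ] [178.93   1.37 176.12] F [ 0.1 -0.9 -0.8] w 0.0279 q [-41.7  19.4 -18.7  88.    7.2  72.2  24.8]
side gate_pull 0.77 [ 0.5143 -0.1033  0.146 ]
side gate_pull 0.69 [ 0.5019 -0.1702  0.0126]
top gate_pull 0.65 [ 0.513  -0.1047  0.1413]
top gate_hinge 0.97 [ 0.521 -0.015  0.146]
side tray_handle 0.82 [0.5319 0.2274 0.1852]
top tray_handle 0.88 [0.5285 0.2257 0.1778]
top tray_handle 0.71 [ 0.5221 -0.0166  0.1471]
top cover_box 0.76 [ 0.5181 -0.1284  0.0063]
side wax_tin 0.79 [0.452  0.333  0.0088]
top wax_tin 0.69 [0.4511 0.3309 0.0013]
top wax_tin 0.29 [ 4.267e-01 -3.493e-01  3.000e-04]
side sanding_block 0.86 [ 0.4303 -0.3444 -0.0017]
top sanding_block 0.71 [ 0.4273 -0.3504  0.0014]
side cover_1 0.7 [ 0.5041 -0.1684  0.0132]
side cover_1 0.68 [ 0.7048 -0.1603  0.005 ]
side cover_1 0.65 [ 0.4414 -0.1573  0.0277]
side cover_1 0.62 [ 0.5397 -0.1653  0.0243]
top cover_1 0.86 [ 0.5046 -0.1703  0.0105]
top cover_1 0.71 [ 0.5557 -0.1502  0.0145]
top cover_1 0.69 [ 0.7031 -0.1627  0.0011]
top cover_1 0.65 [ 0.5389 -0.1686  0.0242]
```

View pics/s9.png

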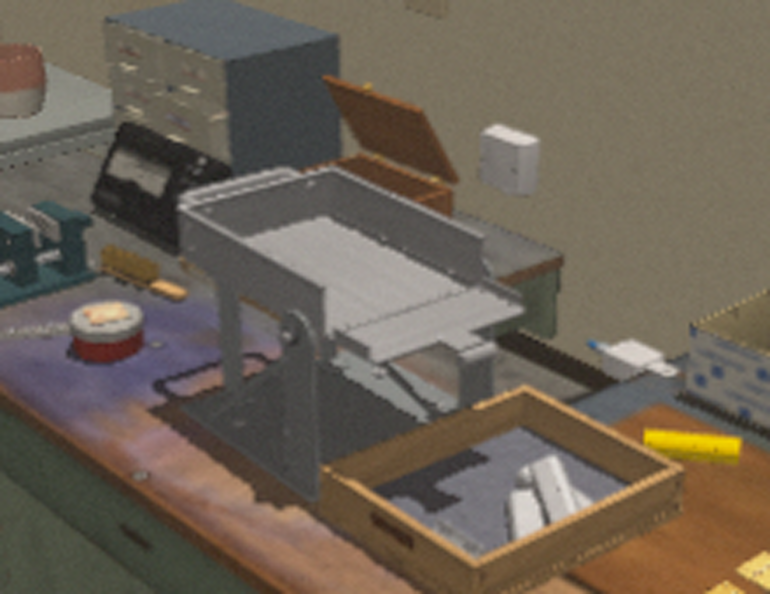

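View pics/t9.png

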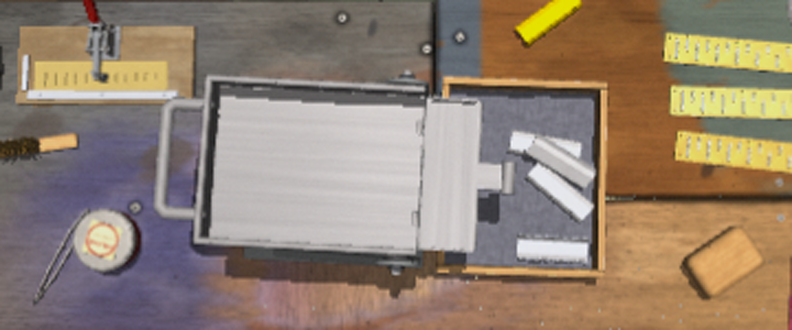

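The tray is empty and down, the gate is in line, and four covers are in the box with everything else in place. I'll hand it in.

```bash
python3 -c "
from plant import workorder
print(workorder.close_job())"
```

```text
the job is handed in; nothing more can be done
None
```

The job is done and handed in at about 20 s of the 66 s allowed. I folded the gate down by its pull until it lay in line with the tray floor. Then I lifted the tray by its handle to about 0.55 rad, and all four covers slid into the box. I lowered the tray back onto its rest, let go and moved the arm clear.

- **Covers:** the final side and top pictures show the tray empty and four covers in the box. The fingers never touched them. One cover rests partly on another.
- **Gate:** it looks level with the tray floor. The top-camera networks put the pull about 5 mm below the hinge, against a nominal 6 mm. The side camera did not report the hinge in the last check, so that figure comes from one camera.
- **Tray:** the handle reads 178 mm from the top camera and 185 mm from the side camera, against a nominal 180 mm. The side camera read about 5 mm high throughout. While lowering, I pressed briefly onto the rest, and the wrist force reached about 22 N at the end of that move, then fell to near zero on release.
- **Box, wax tin and sanding block:** the box measured the same before and after, within the networks' error. For the tin and the block I only compared the pictures, and both look unmoved.

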